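Load a tube block onto its locating pins and snap it in

TASK

Load the metal tube block into the loading station: square it up against the long far fence, push it along the deck onto the sprung lift until it meets the end stop, then press it down over the two locating pins until its base plate rests flush on the seats and both spring clips have closed over the plate's edges. Leave the bottle and the dish beside it where they stand.

Things in the scene. Friction and masses are not known exactly. Their poses are not given: they have to be found in the camera images.
- block: the tube block, bare metal, about 0.5 kg: base plate 110 (x) x 130 (y) x 8 mm with a solid cuboid 90 x 90 x 40 mm on its middle, side faces at x, y = +-45 mm (too wide to grasp; push it). Two 11 mm through holes in the plate at (-30, +55) and (+30, -55) mm. Origin: centre of the plate's underside, z up. Starts level on the deck, yawed up to 0.2 rad, 10 to 45 mm short of the fence
- block_top (a point): centre of the cuboid's flat top (16 flat dark rings drawn on it), 48 mm above the block's origin; press here
- station: the loading station, grey and white, fixed. Origin: on the bench under the nest's centre; x points away from the robot to the far fence, y to the robot's left along the lane. The block is home with its origin at station (0, 0, 24 mm), axes parallel. Seats at z = 24 mm. Near guide rail at the nest: face x = -57.2 mm, top z = 62 mm, rounded and flared lead-in at y = 56 to 88 mm
- station_deck (a point): point on the flat loading deck left of the nest (pushing the block along it takes 4 to 8 N), station (0, 160, 48) mm; deck top z = 48 mm, from y = 67 to 252 mm and x = -98 to +62 mm in the station's frame
- station_fence (a point): point on the far fence's face, station (56.2, 88, 62) mm: a straight bar along y from -75 to 251 mm, standing 15 mm above the deck, past deck and nest
- station_stop (a point): top middle of the end stop's face at the nest's right end, station (0, -65.5, 63) mm; the plate has 1 to 2 mm play in the nest and the tapered pins centre it
- pin_left (a point): tip of the left pin at station (-30, 55, 44) mm: 8 mm diameter, tapered above z = 36 mm; both tips stand 4 mm below the deck's level
- pin_right (a point): tip of the right pin, of the same shape, at station (30, -55, 44) mm
- lift (a joint): black two-bar lift in the nest, 0 = up (bars level with the deck, it carries the block there), grows in metres as it is pressed down; about 0.023 with the block seated. It pushes up with about 10 N, so the block rises again unless the clips hold it. Pressing the block home takes about 5 to 15 N on top of its cuboid near the middle.
- clip_near (a joint): 30 mm wide sprung steel clip in the middle of the nest's robot side, rad: 0 = closed. The sinking plate pushes its sloped nose outwards (to 0.1 to 0.25) and it springs back over the plate's top edge by itself, to under 0.05, once the plate is home.
- clip_far (a joint): the same clip on the fence side of the nest
- reagent_white: small white-capped bottle, 33 mm wide, 62 mm high, standing on the bench to the right of the station; origin: centre of its underside. Not to be moved.
- dish: round culture dish, 56 mm wide, 12 mm high, on the bench to the left of the station; origin: centre of its underside. Not to be moved.

How it is judged:
By the outcome, as a careful person would: the job done as asked, in the order asked, and still so for the second after the job is handed in, with the robot touching nothing.
It also fails if it takes over 67 s, if anything falls off the work surface, if the arm or the gripper's body presses on something with over 40 N, if the wrist force passes 120 N, or if a joint passes its speed limit or range.

ROBOT

A 7-joint arm with a two-finger parallel gripper is mounted at the origin on a cart in front of the work surface, level with it; the furniture and walls round the work are solid. World frame = base frame: x ahead of the robot, y to its left, z up, the work surface at z = 0. Lengths are in m, angles in degrees, forces in N, time in s.
With the tool pointing down it reaches from about 0.4 to 0.9 m from the base axis. Payload 5.5 kg.
Tool frame: the origin (TCP) lies on the centre line of the jaws, within the pads' length; the fingertips stand 14 mm ahead of it and the grasp point (between the pads) lies 5 mm behind it; z points along the fingers, y is the line along which they close (so a half turn about z gives the same grasp; the last joint's range is limited). The gripper opens to 92 mm and grips with 3 to 60 N. Pads are 19 mm wide; open, the fingers measure 130 mm over their backs; the gripper's body (75 mm by 190 mm) begins 47 mm behind the grasp point.
Start: joints at [-58.029, 28.699, -24.465, 88.831, 12.651, 65.22, -12.049], TCP at [0.189, 0.622, 0.241] pointing down, gripper open.
Joint ranges: [-164.97, 164.97], [-17.58, 116.51], [-87.97, 89.64], [11.32, 138.91], [-80.73, 260.73], [10.89, 115.49], [-147.41, 147.41]. Speed limits (degrees/s): [147.25, 147.25, 180, 180, 180, 180, 180].

INTERFACE

Orientations are given as a 3x3 rotation matrix whose columns are the frame's x, y, z axes.
In Python, from station import state, cams, finish_job gives the robot as it stands.
- The arm moves only by the shell command python3 -m creep 'ROWS' [FORCE]. ROWS is JSON, a list of rows, each an object with "gripper": the finger opening in mm, from 0 to 91.8; "offset": the shift along the tool's x, y, z in mm, a list of three; "turn": the turn, a rotation vector about the tool's x, y, z in rad, a list of three. In form: [{"gripper": gripper, "offset": [dx, dy, dz], "turn": [wx, wy, wz]}, ...]. A call has 1 to 10 rows; each row is the pose to reach, as a shift and turn from the pose commanded when the call began, along the tool's axes at that moment; what a row does not reach only later rows make up. A row lasts 1/10 s, in which the tool goes at most 50 mm and 8.59 degrees, less where a joint would pass 70% of its speed; a pose out of reach is approached as far as the arm can. A call with a gripper value outside its range is refused whole. The fingers move at their own pace and stop on an object; FORCE is the grip in N (left out, the last holds). Time passes only in rows, so rows that repeat a pose let the fingers close. It gives the time, the measured TCP pose, the force, the opening and the grip force at its end, in the units of the state.
- state(): the state, without advancing time (a new reading comes with each control period).
- cams.capture(name): name is "side" or "top"; returns a dict with "pixels" (480x640x3 uint8, red, green, blue), "z_map" (480x640 float32, m along the optical axis (not along the pixel's ray), 0 where there is no reading), "fov_y" (degrees; the focal length in pixels is half the picture's height over the tangent of half this angle, whatever the lens; pixels are square), "cx", "cy" (the principal point, pixels), "D" ([k1, k2, p1, p2, k3] as OpenCV has them; the pictures are not rectified), "cam_to_world" (4x4, takes a point from camera to world coordinates). Camera axes: x right, y down, z forward; pixel columns grow to the right and rows downward; lengths in m; the calibration is good to about 2 mm. A picture is of the moment at which its call begins.
- finish_job(): hands the job in; it is judged then, once.
The state is a dict: "clock": time; "joints": joint angles; "joint_vel": joint speeds; "effort": joint torques, N m; "tool_pos": TCP position; "tcp_rot": TCP orientation; "ft_force": force on the tool from outside, world axes, zero at the start; "torque": the same for the moment, N m; "grip_width": finger opening in m; "grip_force": force on a finger pad.
Only numpy, scipy, OpenCV 4.12 (cv2) and the standard library are available. Lean on these libraries where they do the work, as an engineer would, in place of code of your own. Each camera call takes 0.05 s, during which the arm holds its last target. There are 200 camera calls.

## Working session

There is one attempt and no reset: what is moved stays moved. The work goes in short steps, Python scripts to look and compute and a shell command to move; the robot and the scene stay as the last step left them, time stands still between calls to the robot, and variables do not carry over. Pictures are saved under pics/ and viewed, at most 10 in all, crops included, and the job is handed in when it is done.

```bash
ls; mkdir -p pics; cat > h.py <<'E'
import numpy as np,cv2
from station import state,cams
def K(c):
    f=240/np.tan(np.radians(c["fov_y"])/2); return np.array([[f,0,c["cx"]],[0,f,c["cy"]],[0,0,1]])
def rays(c,uv):
    p=cv2.undistortPoints(np.array(uv,float).reshape(-1,1,2),K(c),np.array(c["D"],float)).reshape(-1,2)
    return np.c_[p,np.ones(len(p))]
def plane(c,uv,z):
    T=np.array(c["cam_to_world"]);d=rays(c,uv)@T[:3,:3].T;o=T[:3,3]
    return o+d*((z-o[2])/d[:,2])[:,None]
def cloud(c):
    T=np.array(c["cam_to_world"]);v,u=np.mgrid[:480,:640]
    P=rays(c,np.c_[u.ravel(),v.ravel()])*c["z_map"].reshape(-1,1)
    W=P@T[:3,:3].T+T[:3,3]; W[c["z_map"].ravel()<=0]=np.nan
    return W.reshape(480,640,3)
E
python3 - <<'E'
from h import *
for n in("top","side"):
    c=cams.capture(n);cv2.imwrite(f"pics/{n}0.png",c["pixels"][:,:,::-1]);print(n,c["fov_y"],c["D"],np.round(c["cam_to_world"],3).tolist())
    np.save(f"{n}0.npy",c,allow_pickle=True)
s=state();print(s["clock"],s["tool_pos"],np.round(s["tcp_rot"],3).tolist(),s["grip_width"])
E
```

```text
pics
top 53.88839012454865 [-0.07382944  0.          0.          0.          0.        ] [[-0.006, -0.994, 0.109, 0.437], [-1.0, 0.006, -0.001, 0.163], [0.0, -0.109, -0.994, 1.177], [0.0, 0.0, 0.0, 1.0]]
side 50.163383792405604 [-0.02800024  0.          0.          0.          0.        ] [[0.887, -0.246, 0.39, 0.177], [-0.461, -0.496, 0.736, -0.5], [0.012, -0.833, -0.553, 0.572], [0.0, 0.0, 0.0, 1.0]]
0.1 [0.18872709 0.62136391 0.23976739] [[-0.957, 0.29, -0.001], [0.29, 0.957, -0.002], [0.0, -0.002, -1.0]] 0.09174817688485287
```

View pics/top0.png

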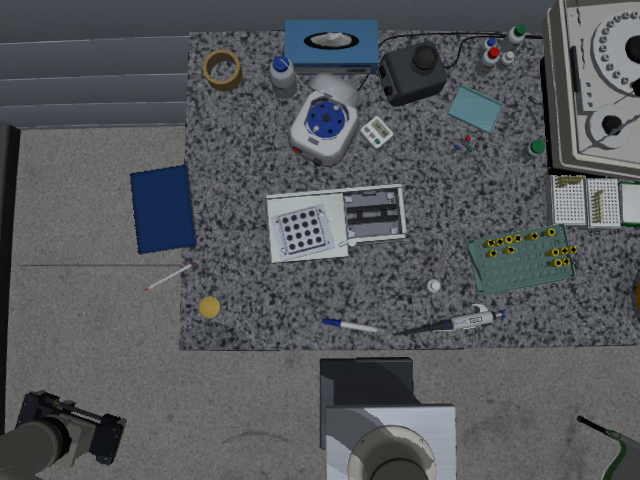

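View pics/side0.png

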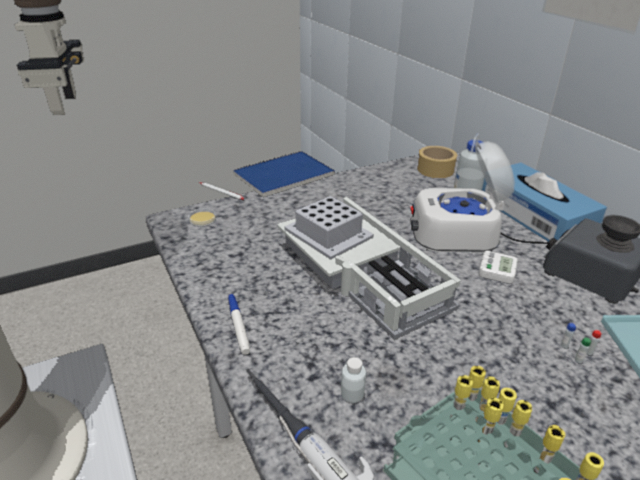

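The top view shows the station at columns 267-405, rows 185-262. The block is on the deck at about (303,230), with the fence along row 190. The side view shows the same layout, with the lift bars at about (395,275) and the bottle at (353,380).

```bash
python3 - <<'E'
from h import *
for n in("top","side"):
    c=np.load(f"{n}0.npy",allow_pickle=True).item();W=cloud(c)
    x,y,z=W[...,0],W[...,1],W[...,2]
    R=(x>.35)&(x<.72)&(y>-.1)&(y<.4)
    h,e=np.histogram(z[R],bins=np.arange(0.015,.12,.004));print(n,[(round(a,3),int(b)) for a,b in zip(e,h) if b>25])
    def rect(m):
        m=cv2.morphologyEx(m.astype(np.uint8),cv2.MORPH_OPEN,np.ones((2,2),np.uint8))
        k,l,s,_=cv2.connectedComponentsWithStats(m);i=1+np.argmax(s[1:,4]);P=W[l==i]
        r=cv2.minAreaRect(P[:,:2].astype(np.float32)*1000);return np.round(r[0],1),np.round(r[1],1),round(r[2],2),np.round(np.median(P[:,2])*1000,1),len(P)
    print("blocktop",rect(R&(z>.085)&(z<.11)))
    print("plate+deck",rect(R&(z>.038)&(z<.062)))
    print("all",rect(R&(z>.02)))
    # ring centres / block outline by colour: grey level contour, fence line
    m=R&(z>.085)&(z<.11)
    print("top median xy",np.round(np.nanmedian(W[m],0)*1000,1))
c=np.load("top0.npy",allow_pickle=True).item()
a=cv2.resize(c["pixels"][175:275,255:415,::-1],None,fx=5,fy=5,interpolation=cv2.INTER_CUBIC);cv2.imwrite("pics/c1.png",a)
E
```

```text
top [(np.float64(0.015), 483), (np.float64(0.019), 90), (np.float64(0.023), 109), (np.float64(0.027), 52), (np.float64(0.031), 28), (np.float64(0.035), 39), (np.float64(0.039), 63), (np.float64(0.043), 548), (np.float64(0.047), 1940), (np.float64(0.051), 790), (np.float64(0.055), 692), (np.float64(0.059), 591), (np.float64(0.063), 575), (np.float64(0.067), 81), (np.float64(0.091), 189), (np.float64(0.095), 994), (np.float64(0.099), 311)]
blocktop (array([575.3, 208. ]), array([89.2, 90.2]), 15.05, np.float64(nan), 1511)
plate+deck (array([587.9, 192.7]), array([155.3, 194.5]), 4.89, np.float64(nan), 3379)
all (array([604.4, 119.9]), array([158.6, 337.5]), 7.39, np.float64(nan), 6884)
top median xy [574.7 210.5  97.4]
side [(np.float64(0.015), 363), (np.float64(0.019), 335), (np.float64(0.023), 291), (np.float64(0.027), 202), (np.float64(0.031), 265), (np.float64(0.035), 307), (np.float64(0.039), 416), (np.float64(0.043), 1296), (np.float64(0.047), 1936), (np.float64(0.051), 703), (np.float64(0.055), 1029), (np.float64(0.059), 1424), (np.float64(0.063), 278), (np.float64(0.067), 126), (np.float64(0.071), 116), (np.float64(0.075), 122), (np.float64(0.079), 132), (np.float64(0.083), 113), (np.float64(0.087), 131), (np.float64(0.091), 338), (np.float64(0.095), 980)]
blocktop (array([595.1, 215.3]), array([137.2,  84.7]), 16.21, np.float64(nan), 1490)
plate+deck (array([625.1, 141.4]), array([184.1, 331.3]), 12.43, np.float64(nan), 5891)
all (array([629.1, 137.4]), array([198.9, 322.1]), 10.87, np.float64(nan), 10308)
top median xy [567.6 201.9  95.6]
```

View pics/c1.png

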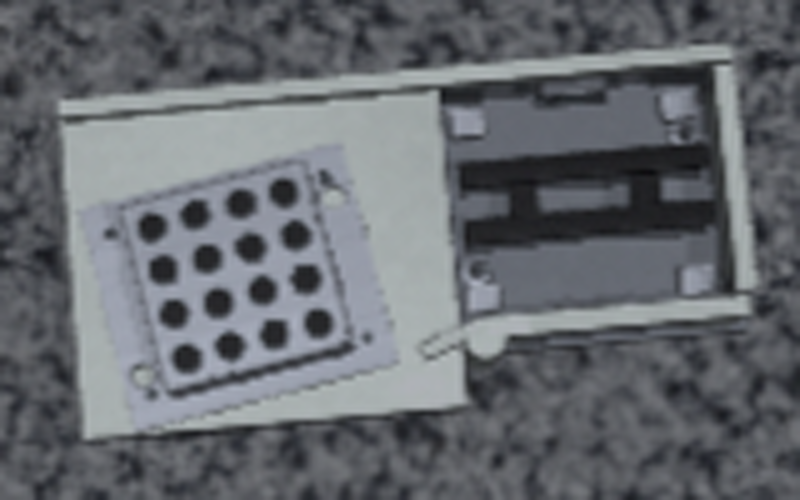

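The crop clearly shows the block with its 16 rings, centred near crop (235,275), and the deck corners. It also shows the pins at crop (480,270) and (685,130), and the fence from (60,100) to (730,50).

```bash
python3 - <<'E'
from h import *
from scipy.optimize import least_squares
c=np.load("top0.npy",allow_pickle=True).item()
f=lambda P:np.array(P,float)/5-0.4+[255,175]
# deck corners etc, station coords
pts=[((85,438),(-98,252,48)),((467,403),(-98,67,48)),((440,92),(56.2,67,48)),((478,270),(-30,55,44)),((683,130),(30,-55,44))]
W=np.array([plane(c,[f(p)],s[2]/1e3)[0,:2] for p,s in pts])*1e3;S=np.array([s[:2] for _,s in pts],float)
w0,s0=W.mean(0),S.mean(0);U,_,V=np.linalg.svd((S-s0).T@(W-w0));R=(U@V).T
t=w0-R@s0;yaw=np.arctan2(R[1,0],R[0,0]);print("station",t,yaw,np.degrees(yaw));print((W-(S@R.T+t)).round(1))
# fence outer edge, deck near edge line angles
for a,b,z in[((60,101),(730,47),.063),((85,438),(467,403),.048)]:
    A,B=plane(c,[f(a),f(b)],z)[:,:2]*1e3;d=A-B;print("yaw",np.degrees(np.arctan2(-d[0],d[1])))
# rings
g=cv2.resize(cv2.cvtColor(c["pixels"],cv2.COLOR_RGB2GRAY)[175:275,255:415],None,fx=5,fy=5,interpolation=cv2.INTER_CUBIC)
k,l,s,ce=cv2.connectedComponentsWithStats((g<80).astype(np.uint8))
q=[ce[i] for i in range(1,k) if 300<s[i,4]<1500 and ce[i][0]<345 and 110<ce[i][0] and 150<ce[i][1]<390 and s[i,2]<45 and s[i,3]<45]
P=plane(c,f(q),.096)[:,:2]*1e3;print(len(q));r=cv2.minAreaRect(P.astype(np.float32));print("block",P.mean(0),r)
a=r[2]; a=(a+45)%90-45
o=R.T@(P.mean(0)-t);print("block in station",o,"rel yaw deg",a-np.degrees(yaw))
for n,p in[("pinL",(478,270)),("pinR",(683,130))]:print(n,plane(c,[f(p)],.044))
E
```

```text
station [620.15712442  43.7903327 ] 0.07733389601477077 4.430905854949942
[[ 0.9 -1.9]
 [ 2.3 -0.6]
 [ 0.2 -1.2]
 [-1.7 -0.2]
 [-1.7  3.8]]
yaw 4.365726722196915
yaw 4.903344433901277
16
block [576.21944223 211.62234044] ((576.11962890625, 211.56373596191406), (63.93696212768555, 63.39774703979492), 14.220305442810059)
block in station [-30.84019239 170.72488181] rel yaw deg 9.789399587860117
pinL [[0.58431466 0.09613886 0.044     ]]
pinR [[ 0.65263158 -0.00488036  0.044     ]]
```

```bash
cat >> h.py <<'E'
from scipy.spatial.transform import Rotation as Ro
YAW=np.radians(4.45);T0=np.array([620.,43.5,0]);RS=Ro.from_euler("z",YAW).as_matrix()
def now():
    s=state();R=np.array(s["tcp_rot"]);p=np.array(s["tool_pos"])*1e3
    ps=RS.T@(p-T0);Rs=RS.T@R
    return s,p,R,ps,np.degrees(np.arctan2(-Rs[0,1],Rs[1,1]))
def goto(st,psi):
    s,p,R,ps,a=now();w=T0+RS@np.array(st,float)
    G=RS@Ro.from_euler("z",psi,degrees=True).as_matrix()@np.diag([-1,1,-1.])
    print("t",round(s["clock"],2),"at st",ps.round(1),"psi",a.round(2),"F st",(RS.T@np.array(s["ft_force"])).round(1))
    print("off",(R.T@(w-p)).round(1),"turn",Ro.from_matrix(R.T@G).as_rotvec().round(4))
E
python3 -c "
from h import *
goto((-115,168,200),0)"
```

```text
t 0.1 at st [-385.1  609.6  239.8] psi -21.34 F st [-0.3 -0.   0.2]
off [-412.3 -313.    40.3] turn [-0.0017 -0.0004 -0.3724]
```

```bash
R='x'; python3 -m creep '[{"gripper":40,"offset":[-41,-31,0],"turn":[0,0,-0.1]},{"gripper":40,"offset":[-82,-62,0],"turn":[0,0,-0.2]},{"gripper":40,"offset":[-123,-93,0],"turn":[0,0,-0.3]},{"gripper":40,"offset":[-164,-124,0],"turn":[0,0,-0.372]},{"gripper":40,"offset":[-205,-155,0],"turn":[0,0,-0.372]},{"gripper":40,"offset":[-246,-186,0],"turn":[0,0,-0.372]},{"gripper":40,"offset":[-287,-217,0],"turn":[0,0,-0.372]},{"gripper":40,"offset":[-328,-248,0],"turn":[0,0,-0.372]},{"gripper":40,"offset":[-369,-280,0],"turn":[0,0,-0.372]},{"gripper":40,"offset":[-412,-313,40],"turn":[0,0,-0.372]}]' && python3 -c "
from h import *
goto((-115,168,76),0)"
```

```text
clock: 1.1
tool_pos: [0.4815, 0.221, 0.2178]
tcp_rot: [[-0.997, -0.075, 0.007], [-0.075, 0.997, 0.002], [-0.007, 0.002, -1.0]]
ft_force: [1.2, 0.2, 0.3]
grip_width: 0.04
grip_force: 0.0
t 1.1 at st [-124.3  187.7  217.8] psi -0.12 F st [1.2 0.1 0.3]
off [ -8.4 -19.9 141.9] turn [ 0.0015  0.0066 -0.0021]
```

```bash
python3 -m creep '[{"gripper":40,"offset":[0,0,0],"turn":[0,0,0]},{"gripper":40,"offset":[0,0,0],"turn":[0,0,0]},{"gripper":40,"offset":[0,0,0],"turn":[0,0,0]}]' >/dev/null&& python3 -c "
from h import *
goto((-115,168,76),0)"
```

```text
t 1.4 at st [-128.4  190.9  215.2] psi 0.06 F st [ 0.1  0.2 -0. ]
off [-13.4 -23.1 139.2] turn [ 0.0008 -0.0005  0.0011]
```

```bash
python3 -m creep '[{"gripper":40,"offset":[-8,-12,40],"turn":[0,0,0]},{"gripper":40,"offset":[-13,-23,80],"turn":[0,0,0]},{"gripper":40,"offset":[-13,-23,110],"turn":[0,0,0]},{"gripper":40,"offset":[-13,-23,130],"turn":[0,0,0]},{"gripper":40,"offset":[-13,-23,139],"turn":[0,0,0]},{"gripper":40,"offset":[-13,-23,139],"turn":[0,0,0]},{"gripper":40,"offset":[-13,-23,139],"turn":[0,0,0]}]' >/dev/null&& python3 -c "
from h import *
goto((-53,168,76),0)"
```

```text
t 2.1 at st [-114.3  168.    77.3] psi 0.07 F st [-0.2 -0.2 -1.1]
off [-61.3  -0.    1.4] turn [0.0009 0.0014 0.0012]
```

```bash
python3 -m creep '[{"gripper":40,"offset":[-7,0,0],"turn":[0,0,0]},{"gripper":40,"offset":[-14,0,0],"turn":[0,0,0]},{"gripper":40,"offset":[-20,0,0],"turn":[0,0,0]},{"gripper":40,"offset":[-25,0,0],"turn":[0,0,0]},{"gripper":40,"offset":[-30,0,0],"turn":[0,0,0]},{"gripper":40,"offset":[-35,0,0],"turn":[0,0,0]},{"gripper":40,"offset":[-40,0,0],"turn":[0,0,0]},{"gripper":40,"offset":[-45,0,0],"turn":[0,0,0]},{"gripper":40,"offset":[-50,0,0],"turn":[0,0,0]},{"gripper":40,"offset":[-53,0,0],"turn":[0,0,0]}]' >/dev/null&& python3 -c "
from h import *
goto((-53,168,76),0)"
python3 -m creep '[{"gripper":40,"offset":[-2,0,0],"turn":[0,0,0]},{"gripper":40,"offset":[-4,0,0],"turn":[0,0,0]},{"gripper":40,"offset":[-5,0,0],"turn":[0,0,0]},{"gripper":40,"offset":[-5,0,0],"turn":[0,0,0]}]' >/dev/null&& python3 -c "
from h import *
goto((-53,168,76),0)"
```

```text
t 3.1 at st [-61.3 166.2  76.1] psi -0.06 F st [-3.9  0.2  2. ]
off [-8.3  1.8  0.1] turn [-0.0003 -0.0002 -0.001 ]
t 3.5 at st [-56.5 166.3  76.1] psi -0.04 F st [-1.6 -0.2 -0.6]
off [-3.5  1.7  0.1] turn [-0.0002  0.0003 -0.0007]
```

```bash
for i in 1; do python3 -m creep '[{"gripper":40,"offset":[-2,0,0],"turn":[0,0,0]},{"gripper":40,"offset":[-3,0,0],"turn":[0,0,0]},{"gripper":40,"offset":[-4,0,0],"turn":[0,0,0]},{"gripper":40,"offset":[-4,0,0],"turn":[0,0,0]}]' >/dev/null; python3 -c "
from h import *
goto((-53,168,76),0)"; done;  python3 -m creep '[{"gripper":40,"offset":[-1,0,0],"turn":[0,0,0]},{"gripper":40,"offset":[-2,0,0],"turn":[0,0,0]},{"gripper":40,"offset":[-2,0,0],"turn":[0,0,0]}]' >/dev/null; python3 - <<'E'
from h import *
goto((-53,168,76),0)
for n in("top","side"):
    c=cams.capture(n);im=c["pixels"][175:275,255:415] if n=="top" else c["pixels"][150:350,230:480]
    cv2.imwrite(f"pics/{n}2.png",cv2.resize(im[:,:,::-1],None,fx=5 if n=="top" else 3,fy=5 if n=="top" else 3,interpolation=cv2.INTER_CUBIC))
E
```

```text
t 3.9 at st [-55.9 166.3  75.7] psi 0.01 F st [-10.3  -0.9   6.9]
off [-2.9  1.7 -0.3] turn [-0.0016 -0.0059  0.0002]
t 4.2 at st [-55.9 166.3  75.5] psi 0.04 F st [-15.6  -1.2  11.2]
off [-2.8  1.7 -0.5] turn [-0.0026 -0.0095  0.0008]
```

View pics/side2.png

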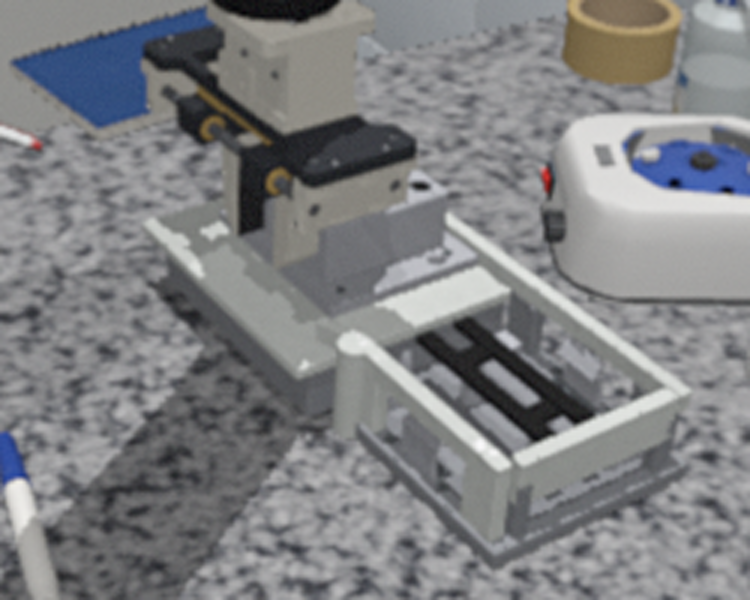

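The side view shows the block's far edge tight along the fence, with both fingers on its near face. Next I'll retreat and turn the tool 90°.

```bash
python3 -m creep '[{"gripper":40,"offset":[10,0,0],"turn":[0,0,0]},{"gripper":40,"offset":[30,0,0],"turn":[0,0,0]},{"gripper":40,"offset":[60,0,-20],"turn":[0,0,0]},{"gripper":40,"offset":[60,0,-60],"turn":[0,0,0]},{"gripper":40,"offset":[60,10,-80],"turn":[0,0,0.1]},{"gripper":40,"offset":[60,20,-80],"turn":[0,0,0.2]},{"gripper":40,"offset":[60,20,-80],"turn":[0,0,0.2]},{"gripper":40,"offset":[60,20,-80],"turn":[0,0,0.2]}]' >/dev/null; python3 - <<'E'
from h import *
print(np.round(state()["joints"],1))
goto((0,250,150),-90)
c=cams.capture("top")
im=c["pixels"][175:275,255:415];cv2.imwrite("pics/top3.png",cv2.resize(im[:,:,::-1],None,fx=5,fy=5,interpolation=cv2.INTER_CUBIC))
E
```

```text
[-14.1  22.6 -15.6 109.    7.9  49.4  49.4]
t 5.1 at st [-110.5  186.4  156.1] psi -11.3 F st [ 0.  -0.9 -0.3]
off [-95.9  84.    6.2] turn [5.0000e-04 7.0000e-04 1.3735e+00]
```

View pics/top3.png

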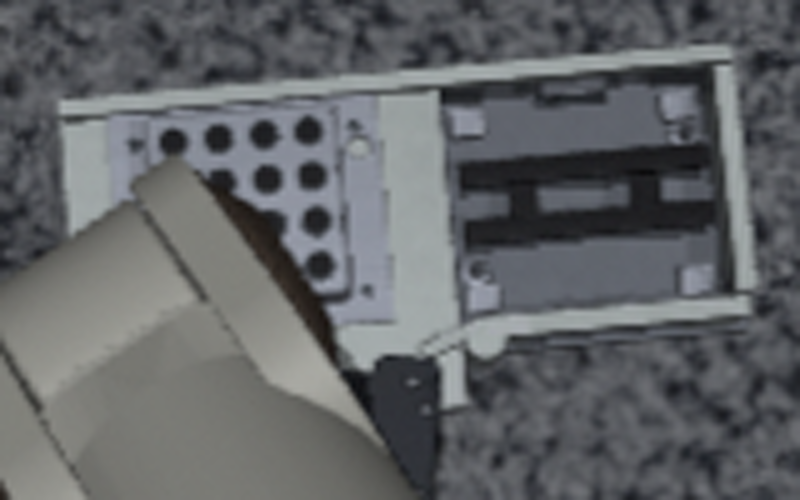

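The top view shows the block's edge parallel to the fence, with the rings in rows along it and the right plate edge at crop x≈385. Joint 7 has more room for psi = +90, so I'll turn that way.

```bash
python3 -m creep '[{"gripper":40,"offset":[-8,9,0],"turn":[0,0,-0.13]},{"gripper":40,"offset":[-18,18,0],"turn":[0,0,-0.27]},{"gripper":40,"offset":[-28,26,0],"turn":[0,0,-0.41]},{"gripper":40,"offset":[-38,34,0],"turn":[0,0,-0.55]},{"gripper":40,"offset":[-48,43,0],"turn":[0,0,-0.69]},{"gripper":40,"offset":[-58,51,0],"turn":[0,0,-0.83]},{"gripper":40,"offset":[-68,60,0],"turn":[0,0,-0.97]},{"gripper":40,"offset":[-78,68,0],"turn":[0,0,-1.11]},{"gripper":40,"offset":[-88,76,0],"turn":[0,0,-1.25]},{"gripper":40,"offset":[-96,84,0],"turn":[0,0,-1.39]}]' >/dev/null; python3 -m creep '[{"gripper":40,"offset":[0,0,0],"turn":[0,0,0]},{"gripper":40,"offset":[0,0,0],"turn":[0,0,0]},{"gripper":40,"offset":[0,0,0],"turn":[0,0,0]}]' >/dev/null; python3 - <<'E'
from h import *
print(np.round(state()["joints"],1))
goto((0,240,76),90)
c=cams.capture("top")
g=cv2.resize(cv2.cvtColor(c["pixels"],cv2.COLOR_RGB2GRAY),None,fx=5,fy=5,interpolation=cv2.INTER_CUBIC)
im=c["pixels"][175:275,255:415];cv2.imwrite("pics/top4.png",cv2.resize(im[:,:,::-1],None,fx=5,fy=5,interpolation=cv2.INTER_CUBIC))
f=lambda P:np.array(P,float)/5-0.4+[255,175]
P=plane(c,f([(173,141),(218,137),(263,132),(308,130),(267,178),(311,177),(315,221),(319,265)]),.096)*1e3
S=(P-T0)@RS;print(S.round(1))
E
```

```text
[ -6.7  37.  -31.4  90.   21.4  59.2 118.4]
t 6.45 at st [ -0.6 248.9 155.6] psi 68.01 F st [ 0.5  1.1 -0.7]
off [ 8.  -4.  79.6] turn [ 0.001  -0.0011 -0.3838]
[[ 34.1 194.6  96. ]
 [ 34.2 173.6  96. ]
 [ 34.8 152.6  96. ]
 [ 34.  131.7  96. ]
 [ 13.  152.5  96. ]
 [ 11.8 132.1  96. ]
 [ -8.9 132.   96. ]
 [-29.5 131.8  96. ]]
```

```bash
python3 -m creep '[{"gripper":40,"offset":[0,0,0],"turn":[0,0,0.14]},{"gripper":40,"offset":[0,0,0],"turn":[0,0,0.28]},{"gripper":40,"offset":[0,0,0],"turn":[0,0,0.42]},{"gripper":40,"offset":[0,0,0],"turn":[0,0,0.56]},{"gripper":40,"offset":[0,0,0],"turn":[0,0,0.7]},{"gripper":40,"offset":[0,0,0],"turn":[0,0,0.84]},{"gripper":40,"offset":[0,0,0],"turn":[0,0,0.98]},{"gripper":40,"offset":[0,0,0],"turn":[0,0,1.12]},{"gripper":40,"offset":[0,0,0],"turn":[0,0,1.26]},{"gripper":40,"offset":[0,0,0],"turn":[0,0,1.38]}]' >/dev/null; python3 -m creep '[{"gripper":40,"offset":[0,0,0],"turn":[0,0,0.14]},{"gripper":40,"offset":[0,0,0],"turn":[0,0,0.28]},{"gripper":40,"offset":[0,0,0],"turn":[0,0,0.42]},{"gripper":40,"offset":[0,0,0],"turn":[0,0,0.56]},{"gripper":40,"offset":[0,0,0],"turn":[0,0,0.7]},{"gripper":40,"offset":[0,0,0],"turn":[0,0,0.84]},{"gripper":40,"offset":[0,0,0],"turn":[0,0,0.98]},{"gripper":40,"offset":[0,0,0],"turn":[0,0,1.12]},{"gripper":40,"offset":[0,0,0],"turn":[0,0,1.26]},{"gripper":40,"offset":[0,0,0],"turn":[0,0,1.38]}]' >/dev/null;  python3 -m creep '[{"gripper":40,"offset":[0,0,0],"turn":[0,0,0]},{"gripper":40,"offset":[0,0,0],"turn":[0,0,0]},{"gripper":40,"offset":[0,0,0],"turn":[0,0,0]}]' >/dev/null; python3 - <<'E'
from h import *
print(np.round(state()["joints"],1))
goto((0,240,76),-90)
E
```

```text
[-31.3  33.3   4.4  90.9  -2.9  55.9 -21.5]
t 8.8 at st [-1.000e-01  2.498e+02  1.563e+02] psi -89.86 F st [-0.6  0.2 -0.1]
off [-9.8  0.1 80.3] turn [-0.     -0.0001  0.0024]
```

```bash
python3 -m creep '[{"gripper":40,"offset":[-5,0,30],"turn":[0,0,0.002]},{"gripper":40,"offset":[-10,0,55],"turn":[0,0,0.002]},{"gripper":40,"offset":[-10,0,72],"turn":[0,0,0.002]},{"gripper":40,"offset":[-10,0,79],"turn":[0,0,0.002]},{"gripper":40,"offset":[-10,0,79],"turn":[0,0,0.002]},{"gripper":40,"offset":[-16,0,79],"turn":[0,0,0.002]},{"gripper":40,"offset":[-22,0,79],"turn":[0,0,0.002]},{"gripper":40,"offset":[-27,0,79],"turn":[0,0,0.002]},{"gripper":40,"offset":[-32,0,79],"turn":[0,0,0.002]},{"gripper":40,"offset":[-36,0,79],"turn":[0,0,0.002]}]' >/dev/null;  python3 -c "
from h import *
goto((0,150,76),-90)"
python3 -m creep '[{"gripper":40,"offset":[-5,0,0],"turn":[0,0,0]},{"gripper":40,"offset":[-11,0,0],"turn":[0,0,0]},{"gripper":40,"offset":[-18,0,0],"turn":[0,0,0]},{"gripper":40,"offset":[-25,0,0],"turn":[0,0,0]},{"gripper":40,"offset":[-32,0,0],"turn":[0,0,0]},{"gripper":40,"offset":[-39,0,0],"turn":[0,0,0]},{"gripper":40,"offset":[-46,0,0],"turn":[0,0,0]},{"gripper":40,"offset":[-52,0,0],"turn":[0,0,0]},{"gripper":40,"offset":[-56,0,0],"turn":[0,0,0]},{"gripper":40,"offset":[-60,0,0],"turn":[0,0,0]}]' >/dev/null;  python3 - <<'E'
from h import *
goto((0,90,76),-90)
c=cams.capture("top")
im=c["pixels"][175:275,255:415];cv2.imwrite("pics/top5.png",cv2.resize(im[:,:,::-1],None,fx=5,fy=5,interpolation=cv2.INTER_CUBIC))
E
```

```text
t 9.8 at st [  0.7 214.7  78.2] psi -90.08 F st [-0.2  4.5  3.5]
off [-64.7  -0.6   2.1] turn [ 0.0017 -0.0021 -0.0014]
t 10.8 at st [-1.000e-01  1.534e+02  7.710e+01] psi -90.1 F st [-0.3  3.5  1.1]
off [-63.4   0.2   1.1] turn [-0.0003 -0.     -0.0018]
```

View pics/top5.png

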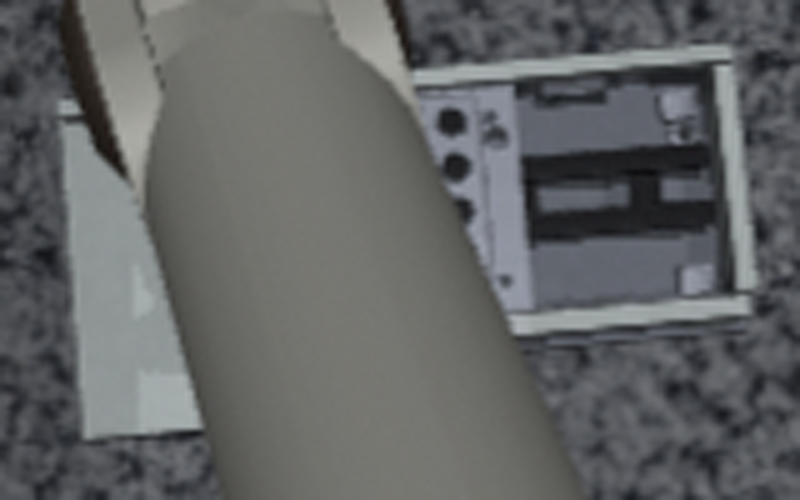

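The top view shows the plate inside the near rail and squarely on the lift, with its leading edge at crop x≈525. I'll carry on pushing.

```bash
python3 -m creep '[{"gripper":40,"offset":[-6,0,0],"turn":[0,0,0]},{"gripper":40,"offset":[-13,0,0],"turn":[0,0,0]},{"gripper":40,"offset":[-20,0,0],"turn":[0,0,0]},{"gripper":40,"offset":[-27,0,0],"turn":[0,0,0]},{"gripper":40,"offset":[-34,0,0],"turn":[0,0,0]},{"gripper":40,"offset":[-41,0,0],"turn":[0,0,0]},{"gripper":40,"offset":[-48,0,0],"turn":[0,0,0]},{"gripper":40,"offset":[-55,0,0],"turn":[0,0,0]},{"gripper":40,"offset":[-60,0,0],"turn":[0,0,0]},{"gripper":40,"offset":[-64,0,0],"turn":[0,0,0]}]' >/dev/null;  python3 -c "
from h import *
goto((0,56,76),-90)"
python3 -m creep '[{"gripper":40,"offset":[-4,0,0],"turn":[0,0,0]},{"gripper":40,"offset":[-8,0,0],"turn":[0,0,0]},{"gripper":40,"offset":[-12,0,0],"turn":[0,0,0]},{"gripper":40,"offset":[-16,0,0],"turn":[0,0,0]},{"gripper":40,"offset":[-20,0,0],"turn":[0,0,0]},{"gripper":40,"offset":[-23,0,0],"turn":[0,0,0]},{"gripper":40,"offset":[-25,0,0],"turn":[0,0,0]},{"gripper":40,"offset":[-27,0,0],"turn":[0,0,0]}]' >/dev/null;  python3 -c "
from h import *
goto((0,56,76),-90)"
```

```text
t 11.85 at st [-0.3 88.9 77. ] psi -90.13 F st [0.1 2.5 0. ]
off [-32.9   0.4   1. ] turn [-0.0004  0.0003 -0.0022]
t 12.65 at st [-0.2 62.7 77.2] psi -90.1 F st [ 0.5  1.7 -0.2]
off [-6.7  0.2  1.2] turn [-0.0001 -0.0001 -0.0017]
```

```bash
python3 -m creep '[{"gripper":40,"offset":[-2,0,0],"turn":[0,0,0]},{"gripper":40,"offset":[-4,0,0],"turn":[0,0,0]},{"gripper":40,"offset":[-5,0,0],"turn":[0,0,0]},{"gripper":40,"offset":[-5,0,0],"turn":[0,0,0]}]' >/dev/null;  python3 -c "
from h import *
goto((0,56,76),-90)"
python3 -m creep '[{"gripper":40,"offset":[-1,0,0],"turn":[0,0,0]},{"gripper":40,"offset":[-2,0,0],"turn":[0,0,0]},{"gripper":40,"offset":[-2,0,0],"turn":[0,0,0]}]' >/dev/null;  python3 -c "
from h import *
goto((0,56,76),-90)"
python3 -m creep '[{"gripper":40,"offset":[-1,0,0],"turn":[0,0,0]},{"gripper":40,"offset":[-2,0,0],"turn":[0,0,0]},{"gripper":40,"offset":[-2,0,0],"turn":[0,0,0]}]' >/dev/null;  python3 -c "
from h import *
goto((0,56,76),-90)"
```

```text
t 13.05 at st [-0.2 57.4 77.2] psi -90.11 F st [-0.9  0.9 -0.5]
off [-1.4  0.2  1.2] turn [-0.      0.0003 -0.0019]
t 13.35 at st [-0.2 56.3 77.3] psi -90.06 F st [-0.4  2.6 -0.5]
off [-0.3  0.2  1.3] turn [ 0.     -0.0004 -0.0011]
t 13.65 at st [-0.4 56.1 77.3] psi -89.98 F st [-1.5  6.2  1.2]
off [-0.1  0.4  1.3] turn [-0.0003 -0.0022  0.0003]
```

```bash
python3 -m creep '[{"gripper":40,"offset":[-1,0,0],"turn":[0,0,0]},{"gripper":40,"offset":[-2,0,0],"turn":[0,0,0]},{"gripper":40,"offset":[-2,0,0],"turn":[0,0,0]}]' >/dev/null;  python3 -c "
from h import *
goto((0,56,76),-90)"
python3 -m creep '[{"gripper":40,"offset":[5,0,0],"turn":[0,0,0]},{"gripper":20,"offset":[20,0,0],"turn":[0,0,0]},{"gripper":0,"offset":[30,0,-20],"turn":[0,0,0]},{"gripper":0,"offset":[60,0,-60],"turn":[0,0,0]},{"gripper":0,"offset":[100,0,-80],"turn":[0,0,0]},{"gripper":0,"offset":[140,0,-80],"turn":[0,0,0]},{"gripper":0,"offset":[180,0,-80],"turn":[0,0,0]},{"gripper":0,"offset":[180,0,-80],"turn":[0,0,0]},{"gripper":0,"offset":[180,0,-80],"turn":[0,0,0]}]' >/dev/null;  python3 - <<'E'
from h import *
goto((0,0,140),-90)
c=cams.capture("top")
im=c["pixels"][175:275,255:415];cv2.imwrite("pics/top6.png",cv2.resize(im[:,:,::-1],None,fx=5,fy=5,interpolation=cv2.INTER_CUBIC))
g=cv2.resize(cv2.cvtColor(c["pixels"],cv2.COLOR_RGB2GRAY)[175:275,255:415],None,fx=5,fy=5,interpolation=cv2.INTER_CUBIC)
k,l,s,ce=cv2.connectedComponentsWithStats((g<80).astype(np.uint8))
q=[ce[i] for i in range(1,k) if 300<s[i,4]<1500 and ce[i][0]>450 and s[i,2]<45 and s[i,3]<45 and 70<ce[i][1]<320]
P=plane(c,np.array(q)/5-.4+[255,175],.096)*1e3;S=(P-T0)@RS
print(len(q),S.mean(0),S.round(0)[:,:2].tolist())
E
```

```text
t 13.95 at st [-0.6 56.  77.4] psi -89.9 F st [-1.6  8.5  0.4]
off [-0.   0.6  1.4] turn [-0.0004 -0.004   0.0018]
t 14.85 at st [ -0.4 233.5 157. ] psi -89.93 F st [ 1.1 -1.3  0.1]
off [-2.335e+02  1.000e-01  1.710e+01] turn [-0.      0.0005  0.0013]
19 [-1.70652309 -4.03659984 96.        ] [[32.0, -32.0], [32.0, -11.0], [25.0, -48.0], [32.0, 10.0], [32.0, 31.0], [11.0, -32.0], [11.0, -11.0], [11.0, 10.0], [11.0, 31.0], [-10.0, -32.0], [-10.0, -11.0], [-10.0, 10.0], [-10.0, 31.0], [-30.0, -76.0], [-31.0, -32.0], [-31.0, -11.0], [-31.0, 10.0], [-31.0, 31.0], [-35.0, 57.0]]
```

View pics/top6.png

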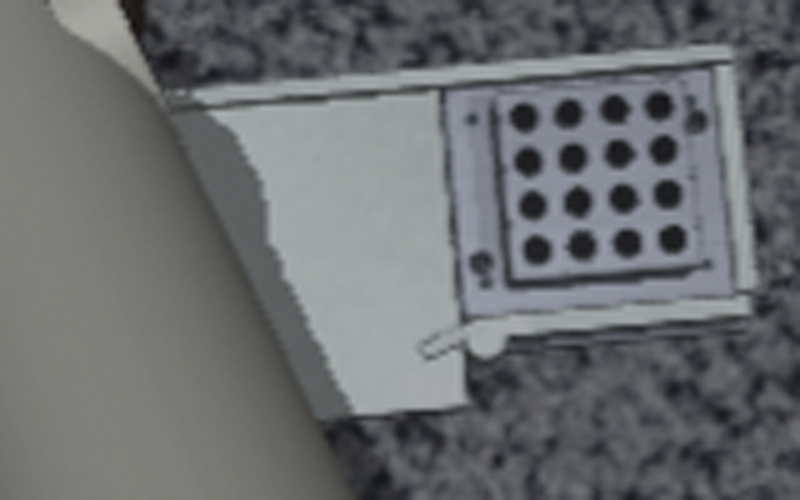

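The top view shows the block square in the nest against the stop and over the pins, with its centre at station (0.5,-0.5). Next I'll move the closed fingers over its middle.

```bash
python3 -m creep '[{"gripper":0,"offset":[-40,0,0],"turn":[0,0,0]},{"gripper":0,"offset":[-85,0,0],"turn":[0,0,0]},{"gripper":0,"offset":[-130,0,0],"turn":[0,0,0]},{"gripper":0,"offset":[-175,0,0],"turn":[0,0,0]},{"gripper":0,"offset":[-210,0,0],"turn":[0,0,0]},{"gripper":0,"offset":[-233,0,0],"turn":[0,0,0]},{"gripper":0,"offset":[-233,0,0],"turn":[0,0,0]},{"gripper":0,"offset":[-233,0,20],"turn":[0,0,0]},{"gripper":0,"offset":[-233,0,30],"turn":[0,0,0]},{"gripper":0,"offset":[-233,0,30],"turn":[0,0,0]}]' >/dev/null;  python3 -m creep '[{"gripper":0,"offset":[0,0,0],"turn":[0,0,0]},{"gripper":0,"offset":[0,0,0],"turn":[0,0,0]}]' >/dev/null; python3 -c "
from h import *
goto((0,0,112),-90)"
```

```text
t 16.1 at st [  0.2  -0.8 127.8] psi -90.07 F st [ 0.6  0.4 -0.2]
off [ 0.8 -0.2 15.8] turn [ 0.0009 -0.     -0.0011]
```

```bash
python3 -m creep '[{"gripper":0,"offset":[0,0,4],"turn":[0,0,0]},{"gripper":0,"offset":[0,0,8],"turn":[0,0,0]},{"gripper":0,"offset":[0,0,12],"turn":[0,0,0]},{"gripper":0,"offset":[0,0,15],"turn":[0,0,0]},{"gripper":0,"offset":[0,0,17],"turn":[0,0,0]},{"gripper":0,"offset":[0,0,19],"turn":[0,0,0]},{"gripper":0,"offset":[0,0,21],"turn":[0,0,0]},{"gripper":0,"offset":[0,0,23],"turn":[0,0,0]},{"gripper":0,"offset":[0,0,25],"turn":[0,0,0]},{"gripper":0,"offset":[0,0,25],"turn":[0,0,0]}]' >/dev/null;  python3 -c "
from h import *
goto((0,0,86),-90)"
python3 -m creep '[{"gripper":0,"offset":[0,0,2],"turn":[0,0,0]},{"gripper":0,"offset":[0,0,4],"turn":[0,0,0]},{"gripper":0,"offset":[0,0,6],"turn":[0,0,0]},{"gripper":0,"offset":[0,0,8],"turn":[0,0,0]},{"gripper":0,"offset":[0,0,10],"turn":[0,0,0]},{"gripper":0,"offset":[0,0,10],"turn":[0,0,0]}]' >/dev/null;  python3 -c "
from h import *
goto((0,0,86),-90)"
```

```text
t 17.1 at st [ -0.3  -1.2 102.9] psi -90.1 F st [-3.   0.8  7.4]
off [ 1.2  0.3 16.9] turn [-0.     -0.0001 -0.0017]
t 17.7 at st [-0.4 -1.2 93. ] psi -90.1 F st [-3.3 -0.4  7.4]
off [1.2 0.4 7. ] turn [-0.0001 -0.0002 -0.0017]
```

Sinking steadily: 7 mm left.

```bash
python3 -m creep '[{"gripper":0,"offset":[0,0,2],"turn":[0,0,0]},{"gripper":0,"offset":[0,0,4],"turn":[0,0,0]},{"gripper":0,"offset":[0,0,6],"turn":[0,0,0]},{"gripper":0,"offset":[0,0,7],"turn":[0,0,0]},{"gripper":0,"offset":[0,0,7],"turn":[0,0,0]}]' >/dev/null;  python3 -c "
from h import *
goto((0,0,86),-90)"
python3 -m creep '[{"gripper":0,"offset":[0,0,1],"turn":[0,0,0]},{"gripper":0,"offset":[0,0,2],"turn":[0,0,0]},{"gripper":0,"offset":[0,0,2],"turn":[0,0,0]}]' >/dev/null;  python3 -c "
from h import *
goto((0,0,86),-90)"
```

```text
t 18.2 at st [-0.5 -1.2 86.3] psi -90.1 F st [-4.2  0.2 10. ]
off [1.2 0.5 0.3] turn [-0.0003 -0.0002 -0.0018]
t 18.5 at st [-0.4 -1.2 86.2] psi -90.1 F st [-8.7  0.4 23.2]
off [1.2 0.4 0.2] turn [-0.0002 -0.0004 -0.0018]
```

It is seated: a firm stop at 23 N. I'll back off and check.

```bash
python3 -m creep '[{"gripper":0,"offset":[0,0,-2],"turn":[0,0,0]},{"gripper":0,"offset":[0,0,-5],"turn":[0,0,0]},{"gripper":0,"offset":[0,0,-30],"turn":[0,0,0]},{"gripper":0,"offset":[0,0,-70],"turn":[0,0,0]},{"gripper":0,"offset":[40,0,-80],"turn":[0,0,0]},{"gripper":0,"offset":[85,0,-80],"turn":[0,0,0]},{"gripper":0,"offset":[130,0,-80],"turn":[0,0,0]},{"gripper":0,"offset":[170,0,-80],"turn":[0,0,0]},{"gripper":0,"offset":[210,0,-80],"turn":[0,0,0]},{"gripper":0,"offset":[210,0,-80],"turn":[0,0,0]}]' >/dev/null;  python3 - <<'E'
from h import *
goto((0,0,140),-90)
c=cams.capture("side");W=cloud(c)
im=c["pixels"][220:345,320:480];cv2.imwrite("pics/side7.png",cv2.resize(im[:,:,::-1],None,fx=4.8,fy=4.8,interpolation=cv2.INTER_CUBIC))
for n in("side","top"):
    c=cams.capture(n);S=(cloud(c)*1e3-T0)@RS
    m=(abs(S[...,0])<38)&(abs(S[...,1])<38)&(S[...,2]>50);P=S[m]
    A=np.c_[P[:,:2],np.ones(len(P))];print(n,len(P),np.median(P[:,2]),np.linalg.lstsq(A,P[:,2],rcond=None)[0].round(3))
im=c["pixels"][170:270,310:430];cv2.imwrite("pics/top7.png",cv2.resize(im[:,:,::-1],None,fx=5,fy=5,interpolation=cv2.INTER_CUBIC))
E
```

```text
t 19.5 at st [ -1.7 218.6 162.9] psi -89.5 F st [-0.4  1.3 -0. ]
off [-2.188e+02 -2.000e-01  2.170e+01] turn [-0.0005 -0.0056  0.0087]
side 1225 72.46995702129948 [ 0.    -0.    72.485]
top 1013 74.3078358824074 [ 2.0000e-03 -1.0000e-03  7.4346e+01]
```

View pics/side7.png

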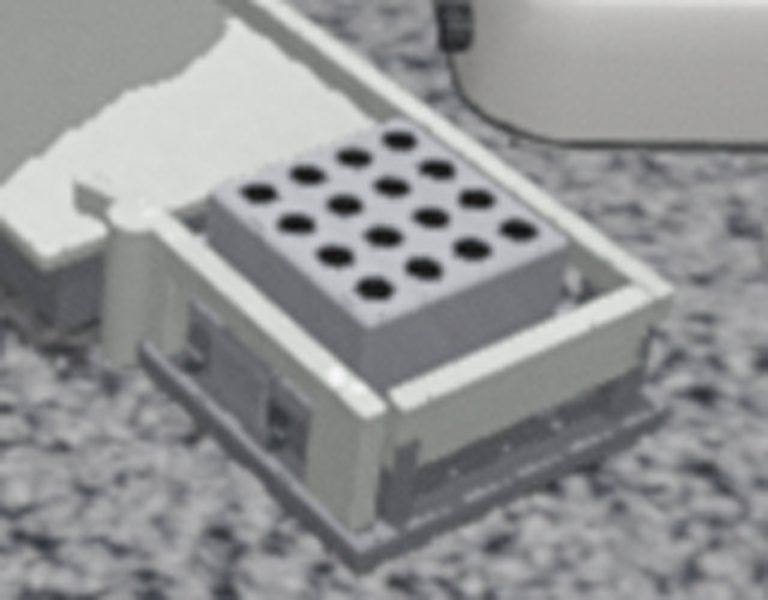

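View pics/top7.png

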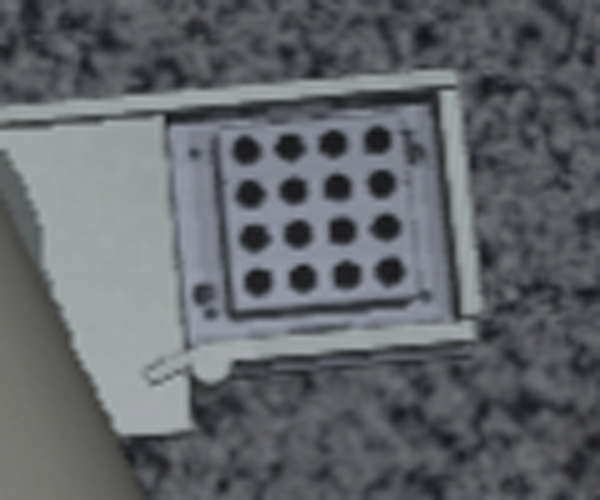

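The side view shows the block level and low in the nest, with its top 72.5 mm high against 72 expected. It stays down with the tool clear, and the near clip stands upright. The top view shows it centred and square.

```bash
python3 -c "
from station import finish_job;print(finish_job())"
```

```text
the job is handed in; nothing more can be done
None
```

I loaded the block and handed the job in at about 19.6 s: it was squared to the fence, pushed to the stop and pressed home, and it stays level at seat height (top at 72.5 mm) with the arm clear. I judged both clips closed because it stays down without tilting; I did not view the far clip, and I did not re-measure the bottle and dish, though no move went near them.

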